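# Valve to the top on a trolley wheel

## Robot

A 7-joint arm with a two-finger parallel gripper is mounted at the origin on the work surface. World frame = base frame: x ahead of the robot, y to its left, z up, the work surface at z = 0. Lengths are in m, angles in rad, forces in N, time in s.
With the tool pointing down it reaches from about 0.4 to 0.85 m from the base axis. Payload 10.4 kg.
Tool frame: the origin (TCP) lies midway between the tips of the shut fingers; the grasp point (between the pads) lies 19 mm behind it (manip.hold_point_z is the distance from the TCP to the grasp point, in m); z points along the fingers, y is the line along which they close (so a half turn about z gives the same grasp; the last joint's range is limited). The gripper opens to 85 mm and grips with 20 to 120 N. Pads are 22 mm wide; open, the fingers measure 114 mm over their backs; the gripper's body (76 mm by 85 mm) begins 54 mm behind the grasp point. The pads swing forward as they close: fully open they stand 13 mm farther back than shut.
Start: joints at [1.295, 0.332, -0.065, 1.46, 0.022, 1.35, -0.088], TCP at [0.156, -0.605, 0.231] pointing down, gripper open.
Joint ranges: [-2.6, 2.6], [-0.5, 2.12], [-1.47, 1.34], [0.16, 2.42], [-1.27, 4.41], [0.06, 2.06], [-2.6, 2.6]. Speed limits (rad/s): [2.22, 2.22, 2.79, 2.79, 3.14, 3.14, 3.14].

## Interface

Orientations are given as a unit quaternion [x, y, z, w].
In Python, from workcell import manip, eyes, job gives the robot as it stands.
- The arm moves only by the shell command python3 -m crank 'ROWS' [FORCE]. ROWS is JSON, a list that holds one entry, the list of rows, each a list of 7 numbers: the finger opening in cm, from 0 to 8.54, then the shift along the world's x, y, z in cm, then the turn, a rotation vector about the world's x, y, z in degrees. In form: [[[hand, x, y, z, ax, ay, az], ...]]. A call has 1 to 20 rows; each row shifts and turns the commanded pose from where the row before left it; what a row does not reach is not made up. A row lasts 1/8 s, in which the tool goes at most 62.5 mm and 10.7 degrees, less where a joint would pass 70% of its speed; a pose out of reach is approached as far as the arm can. A call with a gripper value outside its range is refused whole. The fingers move at their own pace and stop on an object; FORCE is the grip in N (left out, the last holds). Time passes only in rows, so rows that do not move let the fingers close. It gives the time, the measured TCP pose, the force, the opening and the grip force at its end, in the units of the state.
- manip.get_obs(): the state, without advancing time (a new reading comes with each control period).
- eyes.camera(name): name is "scene" or "side" or "wrist"; returns (picture, depth): 420x560x3 uint8, red, green, blue; 420x560 float32, m along the optical axis (not along the pixel's ray), 0 where there is no reading.
- eyes.camera_params(name): a dict with "fx", "fy", "cx", "cy" (pixels), "world_from_camera" (4x4, takes a point from camera to world coordinates); the wrist camera has in their place "hand_eye" (4x4, takes a point from camera to tool coordinates, whose origin is the TCP and whose axes are the flange's). Camera axes: x right, y down, z forward; pixel columns grow to the right and rows downward; lengths in m; the calibration is good to about 2 mm. A picture is of the moment at which its call begins: read the wrist's pose just before it. camera_params takes no time and is no camera call.
- job.hand_in(): hands the job in; it is judged then, once.
The state is a dict: "clock": time; "joint_pos": joint angles; "joint_velocities": joint speeds; "tau": joint torques, N m; "position": TCP position; "ee_rot": TCP orientation; "ft_force": force on the tool from outside, world axes, zero at the start; "torque": the same for the moment, N m; "grip_width": opening from 0.0 (shut) to 1.0 (fully open); "grasp_force": force on a finger pad.
Only numpy, scipy, OpenCV 4.12 (cv2) and the standard library are available. Lean on these libraries where they do the work, as an engineer would, in place of code of your own. Each camera call takes 0.05 s, during which the arm holds its last target. There are 200 camera calls.

## Task

A spoked wheel from the lab's equipment trolley hangs on its axle in a bench stand, with its valve somewhere near the bottom. Push the wheel round by its spokes, taking the next spoke when one has gone as far as you can follow it, until the valve stands at the top of the wheel, straight above the axle, then let the wheel rest there and draw back. The tyre has just been glued on and the valve bends easily, so push on neither of them, and leave the other things on the bench where they are.

Things in the scene. Friction and masses are not known exactly. Their poses are not given: they have to be found in the camera images.
- wheel (a joint): Turning angle of the wheel (rad) on its axle. 0 (or a multiple of 2 pi) with the valve at the top; grows as the wheel turns clockwise seen from the robot (top moves to -y). Starts at 2.4 to 3.9. It turns either way without limit. About 1 kg, balanced; a stiff bearing (0.2 N m, about 3 N at mid-spoke) keeps it where it is left, with little coasting.
- spokes (a point): Wheel's centre, turning with it; axes as of the valve. Five round aluminium spokes 12 mm thick at 36, 108, 180, 252 and 324 degrees from the valve. They run radially from the hub (radius 24 mm) to radius 95 mm, centre line 26 mm nearer the robot than the wheel's middle plane (10 mm before the tyre's near face), then bend back to the rim at radius 115 mm. Gaps are open right through.
- axle (a point): Wheel's centre, fixed to the stand, 165 mm above the bench. x along the axle, away from the robot; y left; z up. Hub from x = -38 to +30 mm; axle nut 26 mm across out to x = -77 mm.
- bar (a point): Middle of the front cross-bar of the fixed steel stand, 62 mm before the wheel's centre, axes as axle. The bar is level at axle height, 24 mm high, 12 mm thick, 380 mm long, and carries the stub axle. It sits on posts (20 by 24 mm) 190 mm left and right of the axle, up to 13 mm above it. Nothing stands behind the wheel. Base plate 170 by 420 mm, 14 mm high.
- tyre: Black rubber tyre on the rim, round section 32 mm thick (x from -16 to +16 mm of the wheel), outer radius 147 mm, inner radius 115 mm. Origin at the wheel's centre; turns with the wheel. Not to be pushed on.
- valve: Valve stem: a brass pin 9 mm thick that sticks out of the rim towards the hub, from radius 115 mm to radius 74 mm, in the wheel's middle plane (x = 0). Origin on the stem 90 mm from the wheel's centre; z points from the wheel's centre outwards through the valve, x along the axle. Not to be pushed on.
- bottle: White plastic bottle, 64 mm across, 170 mm high, loose, to be left alone. Origin at the centre of its underside.
- spanner: Steel spanner lying on the bench, 170 mm long along its x, loose, to be left alone. Origin at the middle of its underside.
- beaker: White ceramic cup, 70 mm across the rim, 90 mm high, loose, to be left alone. Origin at the centre of its underside.
- jack: Scissor lab jack with a white sample cell on it, 130 by 120 mm, 164 mm high, its knob on the -x side, to be left alone. Origin at the centre of its underside.

How it is judged:
By the outcome, as a careful person would: the job done as asked, in the order asked, and still so for the second after the job is handed in, with the robot touching nothing.
It also fails if it takes over 54 s, if anything falls off the work surface, if the arm or the gripper's body presses on something with over 40 N, if the wrist force passes 120 N, or if a joint passes its speed limit or range.

## Working session

There is one attempt and no reset: what is moved stays moved. The work goes in short steps, Python scripts to look and compute and a shell command to move; the robot and the scene stay as the last step left them, time stands still between calls to the robot, and variables do not carry over. Pictures are saved under pics/ and viewed, at most 10 in all, crops included, and the job is handed in when it is done.

```bash
mkdir -p pics
python3 - <<'E'
from workcell import manip, eyes, job
import cv2,numpy as np
o=manip.get_obs();print(o['clock'],o['position'],o['ee_rot'])
for n in('scene','side'):
    p,d=eyes.camera(n);cv2.imwrite(f'pics/{n}0.png',p[:,:,::-1]);np.save(f'pics/{n}0.npy',d)
    q=eyes.camera_params(n);print(n,q['fx'],q['cx'],q['cy'],np.round(q['world_from_camera'],3).tolist())
E
```

```text
0.0 [ 0.15621389 -0.60476719  0.23050198] [ 9.92020763e-01  1.26072528e-01 -1.21828994e-04 -7.13649448e-04]
scene 546.0970767333289 278.4990833967704 204.39361345637514 [[-0.633, 0.554, -0.541, 1.309], [0.774, 0.471, -0.423, 0.711], [0.02, -0.686, -0.727, 1.358], [0.0, 0.0, 0.0, 1.0]]
side 455.3283880199662 276.882149850121 211.11429971633814 [[0.986, -0.137, 0.095, 0.317], [-0.166, -0.761, 0.628, -0.933], [-0.014, -0.635, -0.773, 1.335], [0.0, 0.0, 0.0, 1.0]]
```

View pics/scene0.png

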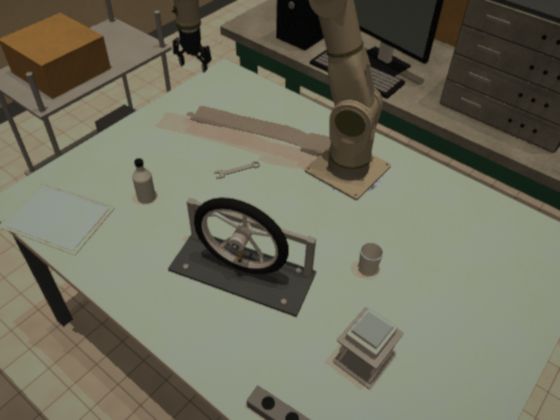

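View pics/side0.png

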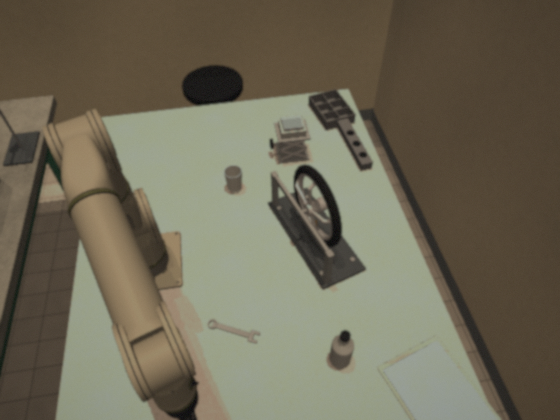

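The scene view sees the wheel from behind, with its centre near (240,237). The side view shows it edge-on near (318,205). I'll fit the tyre torus to the depth data and enlarge the wheel.

```bash
cat > h.py <<'E'
from workcell import manip, eyes, job
import cv2,numpy as np
from scipy.optimize import least_squares
from scipy.spatial.transform import Rotation as R
def cloud(d,q):
    v,u=np.mgrid[:420,:560];P=np.stack([(u-q['cx'])/q['fx']*d,(v-q['cy'])/q['fy']*d,d],-1)
    T=q['world_from_camera'];return P@T[:3,:3].T+T[:3,3]
def proj(P,q):
    T=np.linalg.inv(q['world_from_camera']);c=np.asarray(P)@T[:3,:3].T+T[:3,3]
    return np.stack([q['fx']*c[...,0]/c[...,2]+q['cx'],q['fy']*c[...,1]/c[...,2]+q['cy']],-1)
E
python3 - <<'E'
from h import *
pts=[]
for n,(u0,u1,v0,v1) in dict(scene=(185,295,190,280),side=(285,345,160,250)).items():
    p=cv2.imread(f'pics/{n}0.png');d=np.load(f'pics/{n}0.npy');W=cloud(d,eyes.camera_params(n))
    m=(p.max(2)<45)&(d>0)&(W[...,2]>0.03);k=np.zeros_like(m);k[v0:v1,u0:u1]=1;m&=k
    print(n,m.sum(),np.median(W[m],0));pts.append(W[m])
    x=cv2.resize(p[v0-5:v1+25,u0-10:u1+25],None,fx=5,fy=5,interpolation=cv2.INTER_CUBIC);x=cv2.convertScaleAbs(x,alpha=1.6);cv2.imwrite(f'pics/{n}c.png',x);print(x.shape)
def f(s,P):
    a=np.array([np.cos(s[2]),np.sin(s[2]),0]);D=P-[s[0],s[1],.165]
    x=D@a;r=np.linalg.norm(D-x[:,None]*a,axis=1);return np.hypot(x,r-.131)-.016
for P in pts+[np.vstack(pts)]:
    m=np.median(P,0)
    r=min((least_squares(f,[m[0],m[1],y],args=(P,),loss='soft_l1',f_scale=.003) for y in(-.6,-.2,.2,.6)),key=lambda r:r.cost)
    print(r.x,np.median(abs(f(r.x,P))))
E
```

```text
scene 1903 [0.59548877 0.04189467 0.235658  ]
(600, 725, 3)
side 802 [ 0.60959432 -0.06552829  0.26628681]
(600, 475, 3)
[0.60519662 0.01922933 0.42278189] 0.0030748826863605493
[0.57819081 0.01044727 0.42006299] 0.0021887023689034927
[0.59222488 0.01535741 0.29722094] 0.0015313424876232697
```

View pics/scenec.png

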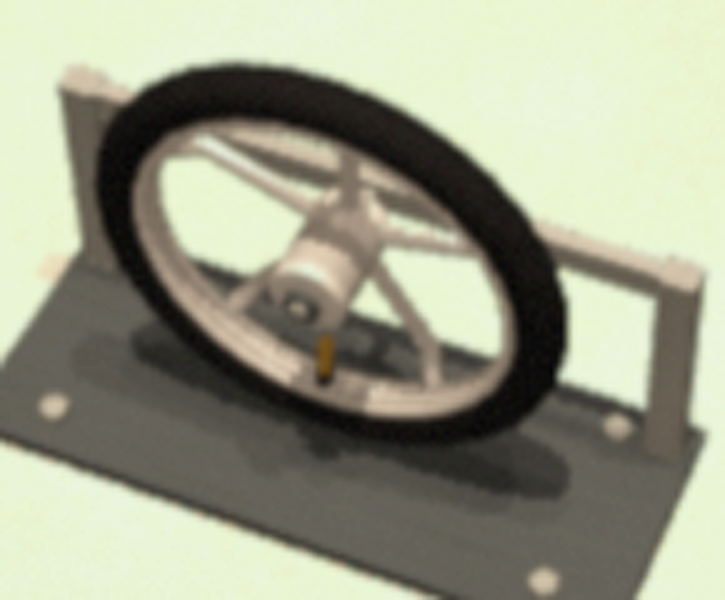

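Run:
```python
from h import *
def ray(n,u,v,z):
    q=eyes.camera_params(n);T=q['world_from_camera'];r=T[:3,:3]@[(u-q['cx'])/q['fx'],(v-q['cy'])/q['fy'],1];return T[:3,3]+r*(z-T[2,3])/r[2]
a=ray('scene',175+92/5,185+82/5,.178);b=ray('scene',175+672/5,185+270/5,.178)
print(a,b,np.linalg.norm(a-b),'yaw',np.arctan2(-(b-a)[0],(b-a)[1]))
# plate edge and tyre geometry
for n in('scene','side'):
    d=np.load(f'pics/{n}0.npy');W=cloud(d,eyes.camera_params(n))
    m=(abs(W[...,2]-.172)<.012)&(W[...,0]>.4)&(W[...,0]<.75)&(abs(W[...,1])<.26)
    v,u=np.nonzero(m);P=W[m]
    # bar/post tops: take z .17-.185
    print(n,len(P))
    m2=(W[...,2]>.009)&(W[...,2]<.018)&(W[...,0]>.4)&(W[...,0]<.8)&(abs(W[...,1])<.28)
    p=cv2.imread(f'pics/{n}0.png');m2&=(p.max(2)<110)
    c=W[m2][:,:2].astype(np.float32);(cx,s,an)=cv2.minAreaRect(c);print(n,'plate',cx,s,an)
    mw=(W[...,2]>.2)&(W[...,0]>.4)&(W[...,0]<.8)&(abs(W[...,1])<.2)
    P=W[mw];C=P.mean(0);w,V=np.linalg.eigh(np.cov((P-C).T));print(' tyre',C,V[:,0],len(P))
```

```text
[ 0.58606503 -0.17694485  0.178     ] [0.47865488 0.17443126 0.178     ] 0.36742633501225763 yaw 0.2966635348353216
scene 1010
scene plate (0.529446005821228, -0.013243287801742554) (0.31585854291915894, 0.44005340337753296) 16.844194412231445
 tyre [0.59626854 0.02890423 0.26932864] [ 0.95558134  0.29274746 -0.03410618] 1536
side 857
side plate (0.5910696387290955, 0.014476582407951355) (0.17323848605155945, 0.4232498109340668) 17.26938247680664
 tyre [ 0.59420729 -0.02063144  0.26825991] [ 0.93670809  0.33148822 -0.11266549] 1010
```

View pics/sidec.png

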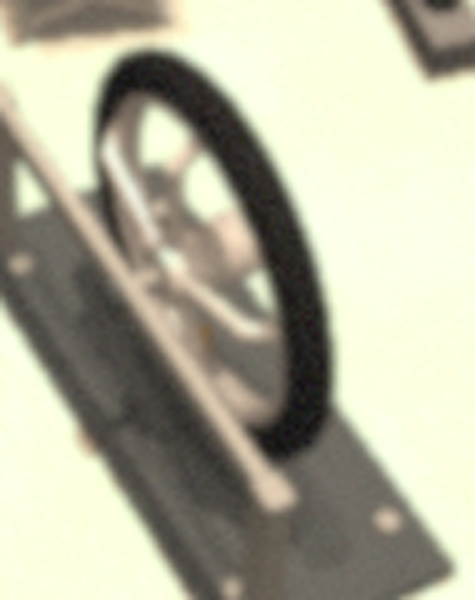

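```bash
cat >> h.py <<'E'
C=np.array([.592,.015,.165]);YAW=.30
def ax(yaw=None):
    y=YAW if yaw is None else yaw;X=np.array([np.cos(y),np.sin(y),0]);return X,np.array([-X[1],X[0],0]),np.array([0,0,1.])
def wp(x,r,phi):   # phi: clockwise from top seen from robot
    X,Y,Z=ax();return C+x*X+r*(np.cos(phi)*Z-np.sin(phi)*Y)
def rayxy(n,u,v,z):
    q=eyes.camera_params(n);T=q['world_from_camera'];r=T[:3,:3]@[(u-q['cx'])/q['fx'],(v-q['cy'])/q['fy'],1];return T[:3,3]+r*(z-T[2,3])/r[2]
def rayplane(n,u,v,x):
    q=eyes.camera_params(n);T=q['world_from_camera'];r=T[:3,:3]@[(u-q['cx'])/q['fx'],(v-q['cy'])/q['fy'],1]
    X,Y,Z=ax();o=T[:3,3];P=o+r*((C+x*X-o)@X)/(r@X);D=P-C;return np.degrees(np.arctan2(-D@Y,D@Z))%360,np.hypot(D@Y,D@Z)
E
python3 - <<'E'
from h import *
print('bottle',rayxy('scene',145,200,0),'spanner',rayxy('scene',238,170,0))
for u,v in((327,338),(325,380)):print('valve',rayplane('scene',175+u/5,185+v/5,0))
for u,v in((345,165),(300,200),(240,300),(435,375),(460,245),(410,290)):print('spoke',(u,v),rayplane('scene',175+u/5,185+v/5,-.026))
for u,v in((105,145),(145,230),(262,330),(195,150)):print('side spoke',rayplane('side',275+u/5,155+v/5,-.026))
print(rayplane('side',275+205/5,155+335/5,0))
q=eyes.camera_params('side');print('axle',proj(wp(-.077,0,0),q)*5-[1375,775]) 
T=manip.get_obs();print(R.from_quat(T['ee_rot']).as_matrix().round(3))
X,Y,Z=ax();print('over start',wp(-.15,.2,0))
E
```

```text
bottle [ 0.57932959 -0.4412311   0.        ] spanner [ 0.26159476 -0.30058122  0.        ]
valve (np.float64(178.55098738165685), np.float64(0.0700156864412847))
valve (np.float64(177.7012012250186), np.float64(0.11177116176789692))
spoke (345, 165) (np.float64(358.4908474889875), np.float64(0.056599987661885544))
spoke (300, 200) (np.float64(63.95443192345257), np.float64(0.031161777603895217))
spoke (240, 300) (np.float64(143.52634910936925), np.float64(0.12241204715143725))
spoke (435, 375) (np.float64(207.50748963203725), np.float64(0.12094605906692517))
spoke (460, 245) (np.float64(285.59254092469314), np.float64(0.07411343964302979))
spoke (410, 290) (np.float64(229.14278254755726), np.float64(0.053205257329341824))
side spoke (np.float64(290.9347566083604), np.float64(0.09839812962052027))
side spoke (np.float64(281.07009546558663), np.float64(0.034582447704921))
side spoke (np.float64(60.825825263753), np.float64(0.12791918074373715))
side spoke (np.float64(8.513759328955214), np.float64(0.1401082089399661))
(np.float64(172.10223125892557), np.float64(0.0739369143823857))
axle [101.86084047 298.10362415]
[[ 0.968  0.25  -0.   ]
 [ 0.25  -0.968  0.001]
 [-0.    -0.001 -1.   ]]
over start [ 0.44869953 -0.02932803  0.365     ]
```

Valve at θ≈178°, wheel centre (0.592, 0.015, 0.165), yaw 17°. My plan is to shut the fingers, tilt the tool 45° towards the wheel, and push the spokes over the top towards +y in about three sweeps.

```bash
python3 -m crank '[[[0,0,0,5,0,0,0],[0,0,0,5,0,0,0],[0,1,2,4,0,0,0],[0,2.5,4.8,0,0,0,0.3],[0,2.5,4.8,0,0,0,0.3],[0,2.5,4.8,0,0,0,0.3],[0,2.5,4.8,0,0,0,0.3],[0,2.5,4.8,0,0,0,0.3],[0,2.5,4.8,0,0,0,0.3],[0,2.5,4.8,0,0,0,0.3],[0,2.5,4.8,0,0,0,0.3],[0,2.5,4.8,0,0,0,0.3],[0,2.5,4.8,0,0,0,0],[0,1.7,4,0,0,0,0],[0,1,3,0,0,0,0],[0,0,0,0,0,0,0]]]' 40
```

```text
clock: 2.1
position: [0.4436, -0.0327, 0.3712]
ee_rot: [0.988, 0.152, -0.0, -0.0]
ft_force: [-0.6, -0.6, -0.5]
grip_width: 0.004
grasp_force: 0.0
```

```bash
python3 -m crank '[[[0,0,0,0,1.7,-5.4,0],[0,0,0,0,1.7,-5.4,0],[0,0,0,0,1.7,-5.4,0],[0,0,0,0,1.7,-5.4,0],[0,0,0,0,1.7,-5.4,0],[0,0,0,0,1.7,-5.4,0],[0,0,0,0,1.7,-5.4,0],[0,0,0,0,1.7,-5.4,0],[0,0,0,0,0,0,0],[0,0,0,0,0,0,0]]]'
cat >> h.py <<'E'
def rel():
    o=manip.get_obs();X,Y,Z=ax();D=o['position']-C;M=R.from_quat(o['ee_rot']).as_matrix();B=np.array([X,Y,Z])
    print('clock',o['clock'],'tcp in axle frame mm',(B@D*1e3).round(1),'phi',np.degrees(np.arctan2(-D@Y,D@Z)).round(1),'tool z',(B@M[:,2]).round(3),'tool y',(B@M[:,1]).round(3),'F',np.round(o['ft_force'],1))
    print('q',np.round(o['joint_pos'],2))
def d(dx,dy,dz):
    X,Y,Z=ax();return ((dx*X+dy*Y+dz*Z)/10).round(2)  # mm->cm
E
python3 -c "
from h import *
rel()
p,_=eyes.camera('wrist');cv2.imwrite('pics/w1.png',p[:,:,::-1]);print(eyes.camera_params('wrist'))"
```

```text
clock: 3.35
position: [0.4709, -0.0446, 0.3658]
ee_rot: [0.915, 0.141, 0.373, -0.068]
ft_force: [0.2, 0.4, 0.5]
grip_width: 0.001
grasp_force: 0.0
clock 3.35 tcp in axle frame mm [-133.3  -21.2  200.8] phi 6.0 tool z [ 0.701  0.023 -0.713] tool y [ 0.014 -1.    -0.019] F [0.2 0.4 0.5]
q [ 0.63 -0.5  -0.22  2.15 -0.74  0.98 -0.59]
{'fx': 290.84747956808906, 'fy': 290.84747956808906, 'cx': 274.8606398561639, 'cy': 208.93917561555642, 'hand_eye': array([[ 5.71176053e-04, -9.49973127e-01, -3.12331124e-01,
         7.98282453e-02],
       [ 9.99999813e-01,  4.74553215e-04,  3.85370317e-04,
         2.35086944e-04],
       [-2.17873706e-04, -3.12331286e-01,  9.49973221e-01,
        -1.43101604e-01],
       [ 0.00000000e+00,  0.00000000e+00,  0.00000000e+00,
         1.00000000e+00]])}
```

View pics/w1.png

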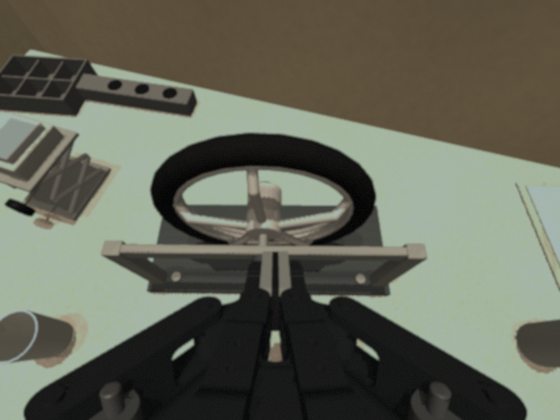

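The wrist view shows the post tops at (113,247) and (415,250), and a spoke near the top running from (253,170) to (262,215). I'll use this to check the wheel pose.

Run:
```python
from h import *
rel()
o=manip.get_obs();q=eyes.camera_params('wrist');M=R.from_quat(o['ee_rot']).as_matrix();T=np.eye(4);T[:3,:3]=M;T[:3,3]=o['position']
q['world_from_camera']=T@q['hand_eye']
eyes.camera_params=lambda n:q
a=rayxy('',114,247,.178);b=rayxy('',414,250,.178);m=(a+b)/2
print(a,b,np.linalg.norm(a-b),'yaw',np.arctan2((b-a)[0],-(b-a)[1]),'centre',m+.062*ax()[0])
# torus fit on wrist depth
p,d=eyes.camera('wrist');W=cloud(d,q);k=np.zeros(d.shape,bool);k[125:240,145:385]=1
P=W[k&(p.max(2)<45)&(d>0)&(W[...,2]>.05)]
def f(s):
    A=np.array([np.cos(s[2]),np.sin(s[2]),0]);D=P-[s[0],s[1],.165+s[3]];x=D@A;r=np.linalg.norm(D-x[:,None]*A,axis=1);return np.hypot(x,r-.131)-.016
r=least_squares(f,[.592,.015,.3,0],loss='soft_l1',f_scale=.002);print(len(P),r.x,np.median(abs(r.fun)))
for u,v in((253,172),(257,195),(200,220),(320,215)):print(rayplane('',u,v,-.026))
```

```text
clock 3.4 tcp in axle frame mm [-133.   -21.1  201.1] phi 6.0 tool z [ 0.701  0.023 -0.713] tool y [ 0.014 -1.    -0.019] F [ 0.4  0.5 -0.2]
q [ 0.63 -0.5  -0.22  2.15 -0.74  0.98 -0.59]
[0.4798406  0.17481207 0.178     ] [ 0.58962476 -0.18265375  0.178     ] 0.37394434709006513 yaw 0.2979741447131853 centre [0.59396354 0.01440141 0.178     ]
8431 [ 5.93326857e-01  1.51851310e-02  2.97254710e-01 -3.13803747e-04] 0.0003316317761963006
(np.float64(359.2530093443628), np.float64(0.13217590360109552))
(np.float64(359.20689068772174), np.float64(0.08818066067772957))
(np.float64(285.5551441771243), np.float64(0.08192149669735342))
(np.float64(61.49126714648627), np.float64(0.08153331980381956))
```

```bash
sed -i 's/^C=.*/C=np.array([.5933,.0152,.165]);YAW=.297/' h.py; python3 -m crank '[[[0,0.6,-1.9,-3.3,0,0,0],[0,0,0,0,0,0,0],[0,2.1,0.65,-2.2,0,0,0],[0,2.1,0.65,-2.2,0,0,0],[0,2.1,0.65,-2.2,0,0,0],[0,0,0,0,0,0,0]]]'; python3 -c "
from h import *
rel()"
```

```text
clock: 4.2
position: [0.5405, -0.0424, 0.266]
ee_rot: [0.915, 0.142, 0.372, -0.07]
ft_force: [-0.7, -0.1, -0.7]
grip_width: -0.002
grasp_force: 0.0
clock 4.2 tcp in axle frame mm [-67.3 -39.6 101. ] phi 21.4 tool z [ 0.7    0.029 -0.713] tool y [ 0.02  -1.    -0.022] F [-0.7 -0.1 -0.7]
q [ 0.56 -0.27 -0.27  2.21 -0.83  0.68 -0.47]
```

```bash
python3 -m crank '[[[0,2.1,0.65,-2.2,0,0,0],[0,2.1,0.65,-2.2,0,0,0],[0,0,0,0,0,0,0],[0,-0.3,0.95,0.6,0,0,0],[0,-0.35,1.15,0.5,0,0,0],[0,-0.35,1.15,0.2,0,0,0],[0,0,0,0,0,0,0]]]'; python3 -c "
from h import *
rel()
p,_=eyes.camera('wrist');cv2.imwrite('pics/w2.png',p[:,:,::-1])"
```

```text
clock: 5.08
position: [0.572, 0.002, 0.2367]
ee_rot: [0.914, 0.142, 0.374, -0.068]
ft_force: [0.5, -0.5, -0.7]
grip_width: 0.002
grasp_force: 0.0
clock 5.075 tcp in axle frame mm [-24.3  -6.4  71.7] phi 5.1 tool z [ 0.702  0.026 -0.711] tool y [ 0.018 -1.    -0.019] F [ 0.5 -0.5 -0.7]
q [ 0.5  -0.19 -0.37  2.21 -0.83  0.52 -0.54]
```

View pics/w2.png

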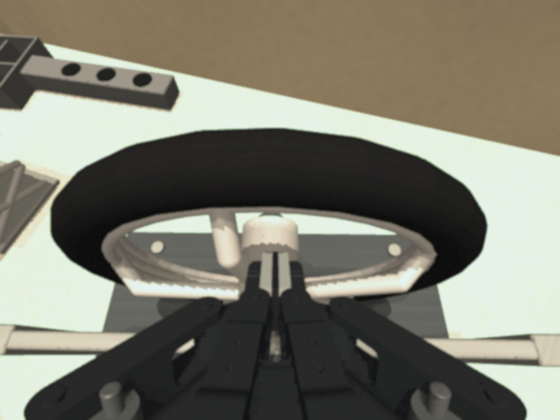

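The top spoke, near (225,235), leans left against the left finger, and the wheel is following. Continuing the sweep and then retracting to look again.

```bash
python3 -m crank '[[[0,-0.35,1.15,0,0,0,0],[0,-0.35,1.15,-0.2,0,0,0],[0,-0.35,1.15,-0.5,0,0,0],[0,-0.3,0.95,-0.6,0,0,0],[0,-0.28,0.9,-0.75,0,0,0],[0,-0.15,0.5,-0.5,0,0,0],[0,0,0,0,0,0,0],[0,0.1,-0.3,0.2,0,0,0],[0,-1.7,-0.5,1.9,0,0,0],[0,-1.8,-0.5,1.9,0,0,0],[0,0,0,0,0,0,0]]]'
cat > look.py <<'E'
from h import *
import sys
rel();o=manip.get_obs();p,_=eyes.camera('wrist');cv2.imwrite('pics/'+sys.argv[1],p[:,:,::-1])
q=eyes.camera_params('wrist');T=np.eye(4);T[:3,:3]=R.from_quat(o['ee_rot']).as_matrix();T[:3,3]=o['position'];q['world_from_camera']=T@q['hand_eye']
# fit theta: light spoke pixels along predicted spokes vs gaps
g=p.max(2).astype(float);best=[]
s,_=eyes.camera('scene');qs=eyes.camera_params('scene');cv2.imwrite('pics/s_'+sys.argv[1],s[:,:,::-1])
np.savez('pics/last.npz',p=p,T=q['world_from_camera'],s=s)
# brass valve pixels in scene
h=cv2.cvtColor(s,cv2.COLOR_RGB2HSV)
best=[]
for t in range(0,360):
    P=np.array([wp(0,r,np.radians(t)) for r in np.linspace(.078,.108,10)]);uv=proj(P,qs).round().astype(int)
    best.append(np.mean(h[uv[:,1],uv[:,0],1].astype(float)))
b=np.argsort(best)[::-1][:6];print('valve cand (scene saturation)',[(int(i),round(best[i])) for i in b])
E
python3 look.py w3.png
```

```text
clock: 6.5
position: [0.5208, 0.0458, 0.2518]
ee_rot: [0.914, 0.141, 0.375, -0.068]
ft_force: [0.0, 0.2, -0.9]
grip_width: -0.002
grasp_force: 0.0
clock 6.5 tcp in axle frame mm [-60.4  50.5  86.8] phi -30.2 tool z [ 0.704  0.024 -0.71 ] tool y [ 0.016 -1.    -0.018] F [ 0.   0.2 -0.9]
q [ 0.49 -0.37 -0.43  2.3  -0.82  0.56 -0.67]
valve cand (scene saturation) [(119, 182), (118, 182), (117, 162), (120, 151), (115, 148), (116, 146)]
```

View pics/w3.png

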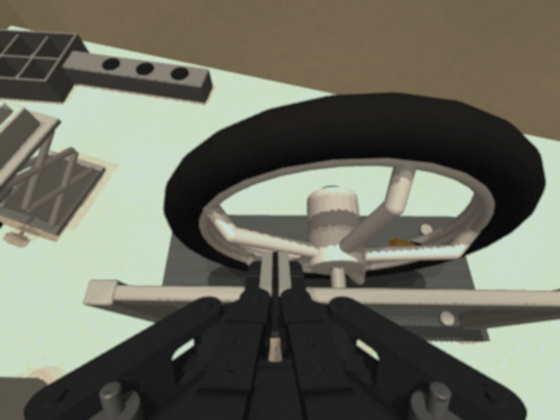

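The valve reads θ≈118.5°, and its brass shows at (405,243). Next spoke is at about 10°, so I repeat the same sweep.

```bash
python3 -m crank '[[[0,1,-3.2,0,0,0,0],[0,1,-3.2,0,0,0,0],[0,1,-3.2,0,0,0,0],[0,0,0,0,0,0,0],[0,1.75,0.55,-1.85,0,0,0],[0,1.75,0.55,-1.85,0,0,0],[0,0,0,0,0,0,0],[0,-0.3,0.95,0.8,0,0,0],[0,-0.3,0.95,0.6,0,0,0],[0,-0.35,1.15,0.5,0,0,0],[0,-0.35,1.15,0.2,0,0,0],[0,-0.35,1.15,0,0,0,0],[0,-0.35,1.15,-0.2,0,0,0],[0,-0.35,1.15,-0.5,0,0,0],[0,-0.3,0.95,-0.6,0,0,0],[0,-0.28,0.9,-0.75,0,0,0],[0,-0.15,0.5,-0.5,0,0,0],[0,0,0,0,0,0,0],[0,0.1,-0.3,0.2,0,0,0]]]'; python3 -c "
from h import *
rel()"; python3 -m crank '[[[0,-1.7,-0.5,1.9,0,0,0],[0,-1.8,-0.5,1.9,0,0,0],[0,1,-3.2,0,0,0,0],[0,1,-3.2,0,0,0,0],[0,1,-3.2,0,0,0,0],[0,0,0,0,0,0,0]]]'; python3 look.py w4.png
```

```text
clock: 8.98
position: [0.5555, 0.059, 0.2103]
ee_rot: [0.914, 0.142, 0.373, -0.069]
ft_force: [0.5, -0.6, 0.3]
grip_width: 0.005
grasp_force: 0.0
clock 8.975 tcp in axle frame mm [-23.4  53.   45.3] phi -49.5 tool z [ 0.701  0.027 -0.713] tool y [ 0.018 -1.    -0.02 ] F [ 0.5 -0.6  0.3]
q [ 0.41 -0.22 -0.44  2.29 -0.82  0.4  -0.65]
clock: 9.72
position: [0.5512, -0.05, 0.2485]
ee_rot: [0.915, 0.139, 0.373, -0.068]
ft_force: [-0.1, 0.2, 0.5]
grip_width: -0.001
grasp_force: 0.0
clock 9.725 tcp in axle frame mm [-59.4 -50.   83.5] phi 30.9 tool z [ 0.702  0.024 -0.712] tool y [ 0.014 -1.    -0.021] F [-0.1  0.2  0.5]
q [ 0.47 -0.22 -0.2   2.21 -0.83  0.62 -0.44]
valve cand (scene saturation) [(42, 155), (43, 149), (41, 145), (40, 140), (44, 137), (45, 121)]
```

```bash
python3 -m crank '[[[0,1.75,0.55,-1.75,0,0,0],[0,1.75,0.55,-1.75,0,0,0],[0,0,0,0,0,0,0],[0,-0.3,0.95,0.8,0,0,0],[0,-0.3,0.95,0.6,0,0,0],[0,-0.35,1.15,0.5,0,0,0],[0,-0.35,1.15,0.2,0,0,0],[0,-0.35,1.15,0,0,0,0],[0,-0.35,1.15,-0.2,0,0,0],[0,0,0,0,0,0,0]]]'; sed -i 's/range(0,360)/np.arange(-60,190,.5)/; s/(int(i)/(i\/2-60/' look.py; python3 look.py w5.png; python3 -c "
import cv2
s=cv2.imread('pics/s_w5.png')[185:285,180:300];cv2.imwrite('pics/c5.png',cv2.resize(s,None,fx=6,fy=6,interpolation=2))"
```

```text
clock: 11.08
position: [0.565, 0.0299, 0.2323]
ee_rot: [0.914, 0.142, 0.373, -0.069]
ft_force: [-0.5, 0.3, 1.5]
grip_width: -0.003
grasp_force: 0.0
clock 11.075 tcp in axle frame mm [-22.7  22.3  67.3] phi -18.4 tool z [ 0.701  0.028 -0.712] tool y [ 0.019 -1.    -0.02 ] F [-0.5  0.3  1.5]
q [ 0.4  -0.21 -0.35  2.24 -0.79  0.47 -0.63]
valve cand (scene saturation) [(np.float64(5.0), 148), (np.float64(5.5), 142), (np.float64(4.5), 140), (np.float64(6.0), 133), (np.float64(4.0), 130), (np.float64(3.5), 130)]
```

View pics/c5.png

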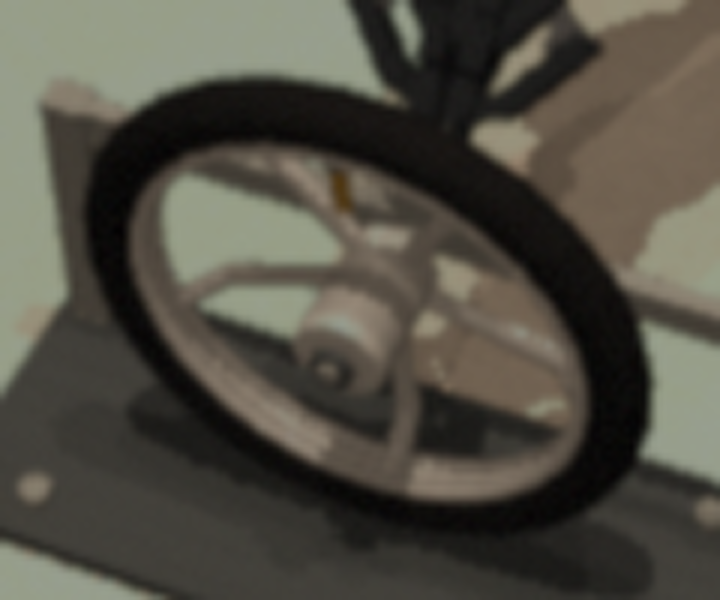

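Valve at crop (342,190), close to the top, at about 5°. I'll measure it more finely from the brass pixels in both cameras.

```bash
cat > fine.py <<'E'
from h import *
o=manip.get_obs();T=np.eye(4);T[:3,:3]=R.from_quat(o['ee_rot']).as_matrix();T[:3,3]=o['position']
f0=eyes.camera_params;Q={n:f0(n) for n in('scene','side','wrist')};Q['wrist']['world_from_camera']=T@Q['wrist']['hand_eye']
eyes.camera_params=lambda n:Q[n]
for n in Q:
    p,_=eyes.camera(n);h=cv2.cvtColor(p,cv2.COLOR_RGB2HSV).astype(int)
    m=(h[...,1]>130)&(h[...,0]>8)&(h[...,0]<28)&(h[...,2]>50)
    v,u=np.nonzero(m);w=h[v,u,1]-100.
    a=np.array([rayplane(n,*x,0) for x in zip(u,v)]) if len(u) else np.zeros((0,2))
    k=(a[:,1]>.065)&(a[:,1]<.12)
    if k.sum()>2:
        U,V=np.average(u[k],weights=w[k]),np.average(v[k],weights=w[k]);print(n,k.sum(),(U.round(1),V.round(1)),rayplane(n,U,V,0))
    else: print(n,'none')
E
python3 fine.py
```

```text
scene 11 (np.float64(236.5), np.float64(216.5)) (np.float64(4.861739298434693), np.float64(0.08692374535866584))
side none
wrist 214 (np.float64(327.8), np.float64(220.8)) (np.float64(5.943495727194822), np.float64(0.07817734325436748))
```

```bash
python3 -m crank '[[[0,-0.07,0.24,-0.1,0,0,0],[0,-0.07,0.24,-0.1,0,0,0],[0,0,0,0,0,0,0],[0,0,0,0,0,0,0]]]'; python3 fine.py
```

```text
clock: 11.82
position: [0.5642, 0.0331, 0.2304]
ee_rot: [0.914, 0.141, 0.373, -0.068]
ft_force: [0.9, -2.3, 0.6]
grip_width: 0.002
grasp_force: 0.8
scene 10 (np.float64(237.4), np.float64(216.8)) (np.float64(3.160132490371512), np.float64(0.08655615330425268))
side none
wrist 229 (np.float64(332.6), np.float64(219.0)) (np.float64(4.398482384914973), np.float64(0.07839200813588748))
```

```bash
python3 -m crank '[[[0,-0.06,0.19,-0.08,0,0,0],[0,-0.06,0.19,-0.08,0,0,0],[0,0,0,0,0,0,0],[0,0,0,0,0,0,0]]]'; python3 fine.py;  python3 -m crank '[[[0,0.1,-0.4,0.1,0,0,0],[0,-1.7,-0.5,1.8,0,0,0],[0,-1.7,-0.5,1.8,0,0,0],[0,0.55,-1.75,0.8,0,0,0],[0,0.55,-1.75,0.8,0,0,0],[0,0,0,0,0,0,0],[0,0,0,0,0,0,0]]]'; python3 fine.py; python3 look.py w6.png
```

```text
clock: 12.48
position: [0.5628, 0.0373, 0.2285]
ee_rot: [0.914, 0.141, 0.373, -0.069]
ft_force: [0.5, -2.4, -0.6]
grip_width: -0.002
grasp_force: 0.7
scene 12 (np.float64(239.2), np.float64(217.6)) (np.float64(359.46826390033755), np.float64(0.08588012871006266))
side none
wrist 230 (np.float64(331.6), np.float64(217.3)) (np.float64(0.5719865208559102), np.float64(0.07828127932925141))
clock: 13.5
position: [0.541, -0.0117, 0.2808]
ee_rot: [0.915, 0.141, 0.372, -0.069]
ft_force: [-0.5, 0.5, -0.7]
grip_width: -0.002
grasp_force: 0.0
scene 12 (np.float64(239.3), np.float64(217.6)) (np.float64(359.4242341558339), np.float64(0.08585956413018207))
side none
wrist 114 (np.float64(263.9), np.float64(202.4)) (np.float64(0.5420629997344673), np.float64(0.07994547317180194))
clock 13.65 tcp in axle frame mm [-58.  -10.1 116.1] phi 5.0 tool z [ 0.701  0.027 -0.713] tool y [ 0.018 -1.    -0.02 ] F [-0.8  0.1  0.3]
q [ 0.45 -0.31 -0.26  2.21 -0.75  0.65 -0.61]
valve cand (scene saturation) [(np.float64(-0.5), 152), (np.float64(-1.0), 147), (np.float64(0.0), 145), (np.float64(0.5), 143), (np.float64(1.0), 120), (np.float64(-1.5), 119)]
```

View pics/w6.png

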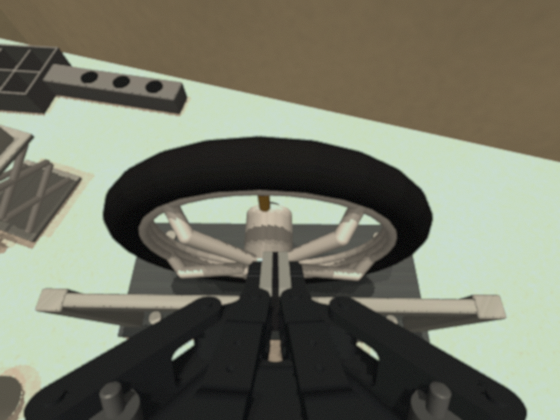

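The brass valve stands at (264,202), midway between the two upper spokes, within about 0.5° in both cameras. Drawing back.

```bash
python3 -m crank '[[[0,-1.7,-0.5,2.5,0,0,0],[0,-1.7,-0.5,3,0,0,0],[0,-1.5,-0.5,3,0,0,0],[0,-1,-0.3,3,0,0,0],[0,0,0,0,0,0,0],[0,0,0,0,0,0,0],[0,0,0,0,0,0,0],[0,0,0,0,0,0,0]]]'; python3 fine.py; python3 -c "
from h import *
rel();print(job.hand_in())"
```

```text
clock: 14.75
position: [0.4819, -0.0297, 0.3959]
ee_rot: [0.915, 0.141, 0.373, -0.069]
ft_force: [-0.1, 0.5, -0.1]
grip_width: -0.001
grasp_force: 0.0
scene 9 (np.float64(239.2), np.float64(217.7)) (np.float64(359.5188270757258), np.float64(0.08531830240671988))
side none
wrist 30 (np.float64(270.5), np.float64(201.6)) (np.float64(0.22467579481732194), np.float64(0.07895444406925607))
clock 14.9 tcp in axle frame mm [-119.6  -10.5  231.4] phi 2.6 tool z [ 0.701  0.026 -0.712] tool y [ 0.017 -1.    -0.02 ] F [0.7 0.5 0.5]
q [ 0.52 -0.49 -0.18  2.09 -0.66  0.98 -0.72]
the job is handed in; nothing more can be done
None
```

The job is handed in: the valve stands at the top of the wheel to within about 0.5° by two cameras, pushed round by the spokes only in about 15 s, with the arm drawn back clear of everything.

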